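# Lid the four kitchen tins

## Robot

A 7-joint arm with a two-finger parallel gripper is mounted at the origin on the work surface. World frame = base frame: x ahead of the robot, y to its left, z up, the work surface at z = 0. Lengths are in mm, angles in rad, forces in N, time in s.
With the tool pointing down it reaches from about 400 to 875 mm from the base axis. Payload 4.4 kg.
Tool frame: the origin (TCP) lies at the very end of the fingers, on their centre line; the grasp point (between the pads) lies 19 mm behind it; z points along the fingers, y is the direction in which the jaws open and shut (so a half turn about z gives the same grasp; the last joint's range is limited). The gripper opens to 85 mm and grips with 20 to 120 N. Pads are 22 mm wide; open, the fingers measure 114 mm over their backs; the gripper's body (76 mm by 85 mm) begins 54 mm behind the grasp point. The pads swing forward as they close: fully open they stand 13 mm farther back than shut.
Start: joints at [-1.24, 0.628, 0.038, 1.517, -0.027, 0.996, -0.02], TCP at [251.183, 599.521, 231.313] pointing down, gripper open.
Joint ranges: [-3.06, 3.06], [-0.37, 2.12], [-1.25, 1.32], [0.18, 2.47], [-1.1, 4.24], [0.23, 1.98], [-2.94, 2.94]. Speed limits (rad/s): [2.57, 2.57, 3.14, 3.14, 3.14, 3.14, 3.14].

## Interface

Orientations are given as [roll, pitch, yaw] about the fixed x, y, z axes, in that order (R = Rz(yaw) Ry(pitch) Rx(roll)).
In Python, from cell import read_state, get_image, calibration, finish_job gives the robot as it stands. The module is installed in compiled form; this text tells all that it offers.
- The arm moves only by the tool apply_moves, never from a script. Its argument "increments" is a list of rows, each an object of numbers: "tx", "ty", "tz": the shift along the world's x, y, z in m; "rx", "ry", "rz": the turn, a rotation vector about the world's x, y, z in units of 5 degrees (1.0 is 5 degrees); "claw": the finger opening in m, from 0 to 0.0854. In form: [{"tx": .., "ty": .., "tz": .., "rx": .., "ry": .., "rz": .., "claw": ..}, ...]. A call has 1 to 12 rows; each row is the pose to reach, as a shift and turn from the pose commanded when the call began; what a row does not reach only later rows make up. A row lasts 1/10 s, in which the tool goes at most 50 mm and 8.59 degrees, less where a joint would pass 70% of its speed; a pose out of reach is approached as far as the arm can. A call with a gripper value outside its range is refused whole. The fingers move at their own pace and stop on an object; the grip force is fixed at half the most. Time passes only in rows, so rows that repeat a pose let the fingers close. It gives the time, the measured TCP pose, the force and the opening at its end, in the units of the state.
- read_state(): the state, without advancing time (a new reading comes with each control period).
- get_image(name): name is "scene" or "top" or "wrist"; returns the picture (400x640x3 uint8, red, green, blue); there is no depth.
- calibration(name): a dict with "camera_matrix" (3x3 intrinsics, pixels), "distortion" ([k1, k2, p1, p2, k3] as OpenCV has them; the pictures are not rectified), "origin" and "attitude" of the camera in the world. Camera axes: x right, y up, looking along -z (the intrinsics and any distortion apply to the point x, -y, -z); pixel columns grow to the right and rows downward; lengths in mm; the calibration is good to about 2 mm. A picture is of the moment at which its call begins: read the wrist's pose just before it. calibration takes no time and is no camera call; for the wrist camera it gives the pose at the moment of the call.
- finish_job(): hands the job in, once; it reports no verdict.
The state is a dict: "clock": time; "qpos": joint angles; "qd": joint speeds; "tau": joint torques, N m; "eef_pos": TCP position; "tool_rot": TCP orientation; "force": force on the tool from outside, world axes, zero at the start; "torque": the same for the moment, N m; "width": finger opening in mm.
Only numpy, scipy, OpenCV 4.12 (cv2) and the standard library are available. Lean on these libraries where they do the work, as an engineer would, in place of code of your own. Each camera call takes 0.05 s, during which the arm holds its last target. There are 200 camera calls.

## Task

Close the four steel tins on the counter: pick out the four lids and set each one on the tin of its own shape and size (the square lid squarely on the square tin), seated flat with its boss inside the rim. Set the lids down rather than dropping them, keep the tins standing where they are, and leave the cast-iron press and the glass jar alone.

Things in the scene. Friction and masses are not known exactly. Their poses are not given: they have to be found in the camera images.
- lid_small: The small one of three round stainless lids, 72 mm across, with a black round knob. Origin: centre of its underside, z up. Above it: 34 mm round boss (0-5 mm), 72 mm round flange (5-8 mm), knob 22 mm in diameter (8-34 mm). About 50 g. Lies right way up. Seated, the flange rests on the tin's rim, the boss inside with 8 mm play all round, the origin 5 mm below rim height.
- tin_small: The small one of three open round stainless kitchen tins, 56 mm outside diameter, 66 mm high, walls 3 mm, loose, about 120 g, standing on the counter. Origin: centre of its underside, z up. The small round lid belongs on it.
- lid_medium: The medium one of three round stainless lids, 96 mm across, with a black round knob. Origin: centre of its underside, z up. Above it: 58 mm round boss (0-5 mm), 96 mm round flange (5-8 mm), knob 22 mm in diameter (8-34 mm). About 80 g. Lies right way up. Seated, the flange rests on the tin's rim, the boss inside with 8 mm play all round, the origin 5 mm below rim height.
- tin_medium: The medium one of three open round stainless kitchen tins, 80 mm outside diameter, 60 mm high, walls 3 mm, loose, about 180 g, standing on the counter. Origin: centre of its underside, z up. The medium round lid belongs on it.
- lid_large: The large one of three round stainless lids, 122 mm across, with a black round knob. Origin: centre of its underside, z up. Above it: 84 mm round boss (0-5 mm), 122 mm round flange (5-8 mm), knob 22 mm in diameter (8-34 mm). About 120 g. Lies right way up. Seated, the flange rests on the tin's rim, the boss inside with 8 mm play all round, the origin 5 mm below rim height.
- tin_large: The large one of three open round stainless kitchen tins, 106 mm outside diameter, 54 mm high, walls 3 mm, loose, about 260 g, standing on the counter. Origin: centre of its underside, z up. The large round lid belongs on it.
- lid_square: Square stainless lid, 92 mm by 92 mm, with a black bar handle. Origin: centre of its underside, z up. Above it: 54 mm square boss (0-5 mm), 92 mm square flange (5-8 mm), handle 40 mm along x, 16 mm along y (8-34 mm). About 90 g. Lies right way up. Seated, the flange rests on the tin's rim, the boss inside with 8 mm play all round, the origin 5 mm below rim height. x, y: along its sides.
- tin_square: Open square stainless kitchen tin, 76 mm by 76 mm outside, 60 mm high, walls 3 mm, loose, about 200 g, standing on the counter. Origin: centre of its underside, z up; x and y parallel to its sides. The square lid belongs on it.
- press: Black cast-iron griddle press, not a lid: a disc 100 mm across and 16 mm thick with a wooden knob 30 mm in diameter on a stem, 64 mm high in all, about 0.7 kg, standing on the counter among the lids and tins. Origin: centre of its underside. To be left alone.
- jar: Empty open glass jar, 80 mm across, 110 mm high, standing on the counter at the left of the work. Origin: centre of its underside. To be left alone.
There are look-alikes about, which are no part of the job. What is shaped like the lid_medium but red or turquoise is not meant.

How it is judged (in metres and radians):
At the end, for the whole second after the job is handed in: Each lid on its own tin: centred within 10 mm, flat within 0.06 rad, at seated height within 3 mm; the square one within 0.2 rad of the tin's sides. Tins upright, within 40 mm of where they stood; press and jar within 25 mm. All released and at rest (horizontal distance between lid_small and tin_small below 0.01 m and z of lid_small in the frame of tin_small between 0.058 and 0.064 m and angle between each of lid_small, tin_small, lid_medium, tin_medium, lid_large, tin_large, lid_square, tin_square's own z axis and vertical below 0.06 rad and height (world z) of each of tin_small, tin_medium, tin_large, tin_square below 0.004 m and linear speed of each of lid_small, tin_small, lid_medium, tin_medium, lid_large, tin_large, lid_square, tin_square below 0.02 m/s and horizontal distance between lid_medium and tin_medium below 0.01 m and z of lid_medium in the frame of tin_medium between 0.052 and 0.058 m and horizontal distance between lid_large and tin_large below 0.01 m and z of lid_large in the frame of tin_large between 0.046 and 0.052 m and horizontal distance between lid_square and tin_square below 0.01 m and z of lid_square in the frame of tin_square between 0.052 and 0.058 m and (angle between the x axis of lid_square and the x axis of tin_square, either way round below 0.2 rad or angle between the x axis of lid_square and the y axis of tin_square, either way round below 0.2 rad) and distance of each of press, jar from where it was at the start of the episode below 0.025 m); the robot touches nothing.
It fails at once if a tin is shoved more than 40 mm from its place, or tipped over (distance of any of tin_small, tin_medium, tin_large, tin_square from where it was at the start of the episode above 0.04 m or angle between any of tin_small, tin_medium, tin_large, tin_square's own z axis and vertical above 0.5 rad).
It fails at once if a lid is dropped or thrown (faster than 0.7 m/s while the fingers do not touch it) ((linear speed of lid_small above 0.7 m/s and contact force between lid_small and the fingers below 0.01 N) or (linear speed of lid_medium above 0.7 m/s and contact force between lid_medium and the fingers below 0.01 N) or (linear speed of lid_large above 0.7 m/s and contact force between lid_large and the fingers below 0.01 N) or (linear speed of lid_square above 0.7 m/s and contact force between lid_square and the fingers below 0.01 N)).
It fails at once if the press is moved more than 25 mm or tipped (distance of press from where it was at the start of the episode above 0.025 m or angle between press's own z axis and vertical above 0.3 rad).
It fails at once if the jar is moved more than 25 mm or tipped (distance of jar from where it was at the start of the episode above 0.025 m or angle between jar's own z axis and vertical above 0.3 rad).
It also fails if it takes over 93 s, if anything falls off the work surface, if the arm or the gripper's body presses on something with over 40 N, if the wrist force passes 120 N, or if a joint passes its speed limit or range.

## Working session

There is one attempt and no reset: what is moved stays moved. The work goes in short steps, Python scripts to look and compute and a tool call to move; the robot and the scene stay as the last step left them, time stands still between calls to the robot, and variables do not carry over. Pictures are saved under pics/ and viewed, about 12 in all and at most 16, crops included, and the job is handed in when it is done.

Besides the shell and the picture viewer there is one more tool, called after ">>>" as a command line: name --argument value ..., lists and objects as JSON in quotes. apply_moves: Moves the arm, as the interface text tells. Its arguments: {"type":"object","properties":{"increments":{"type":"array"}},"required":["increments"]}

```bash
mkdir -p pics
python3 - <<'E'
from cell import *
import cv2
for n in("top","scene"):
    im=get_image(n); cv2.imwrite(f"pics/{n}0.png",im[:,:,::-1]); c=calibration(n); print(n,c)
s=read_state();print(s["clock"],s["eef_pos"],s["tool_rot"],s["width"]);print(calibration("wrist"))
E
```

```text
top {'camera_matrix': array([[453.43152274,   0.        , 325.80818147],
       [  0.        , 453.43152274, 200.2134428 ],
       [  0.        ,   0.        ,   1.        ]]), 'distortion': array([-0.07972427,  0.        ,  0.        ,  0.        ,  0.        ]), 'origin': array([ 373.20074878,    3.96313898, 1289.57385275]), 'attitude': array([ 0.18694157,  0.00798524, -1.57064897])}
scene {'camera_matrix': array([[439.51690936,   0.        , 323.78065473],
       [  0.        , 439.51690936, 187.08041553],
       [  0.        ,   0.        ,   1.        ]]), 'distortion': array([-0.01449356,  0.        ,  0.        ,  0.        ,  0.        ]), 'origin': array([1155.48166179,  258.63464298,  980.76661938]), 'attitude': array([0.57701679, 0.00675284, 1.9866076 ])}
0.1 [250.9714712  599.01389438 230.5085344 ] [-3.13993654e+00  2.25115452e-05  2.74475770e+00] 85.70565127609699
{'camera_matrix': array([[350.51404315,   0.        , 322.19185169],
       [  0.        , 350.51404315, 195.3464692 ],
       [  0.        ,   0.        ,   1.        ]]), 'distortion': array([-0.01545314,  0.        ,  0.        ,  0.        ,  0.        ]), 'origin': array([190.43557961, 625.23726313, 373.84586144]), 'attitude': array([-0.26022692,  0.00187934,  1.17219768])}
```

View pics/top0.png

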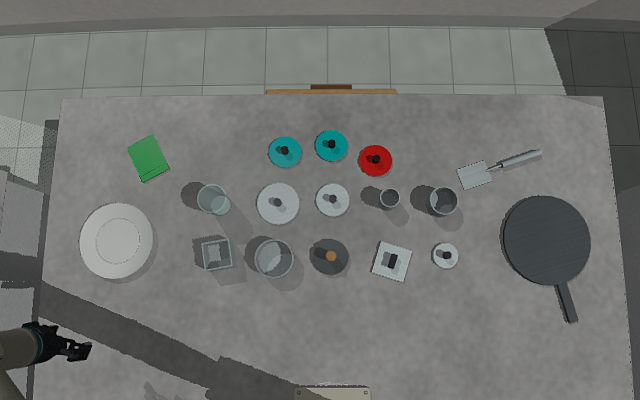

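View pics/scene0.png

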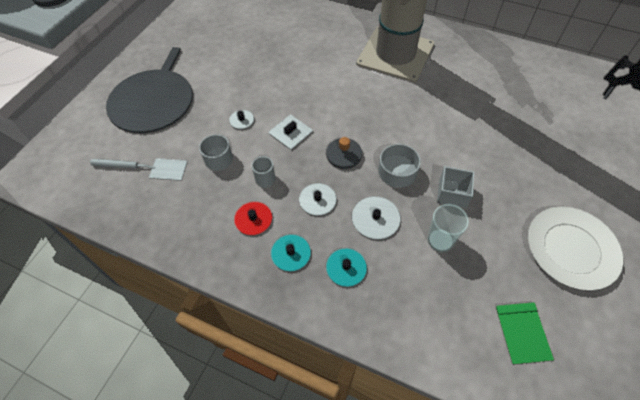

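Top view, candidates: lids are large (278,203), medium (332,200), small (445,256) and square (391,261). Tins are small (389,198), medium (443,200), large (274,258) and square (215,253). Look-alikes to leave are turquoise (285,152) and (332,146), and red (376,160). The press is at (329,257), the jar at (213,199) and the plate at (116,240). I'll check these choices in a close crop.

```bash
cat > h.py <<'E'
import numpy as np, cv2
from scipy.spatial.transform import Rotation as R
def ray(c,uv,z):
    "pixels Nx2 -> world xy(z) on plane z"
    uv=np.asarray(uv,float).reshape(-1,1,2)
    p=cv2.undistortPoints(uv,c["camera_matrix"],c["distortion"]).reshape(-1,2)
    d=np.c_[p[:,0],-p[:,1],-np.ones(len(p))]@R.from_euler("xyz",c["attitude"]).as_matrix().T
    o=c["origin"]; return (o+d*((z-o[2])/d[:,2])[:,None])[:,:2]
E
python3 - <<'E'
from h import *
from cell import calibration
im=cv2.imread("pics/top0.png"); c=calibration("top")
cr=im[165:295,185:475]; 
cv2.imwrite("pics/crop.png",cv2.resize(cr,None,fx=2.7,fy=2.7,interpolation=cv2.INTER_CUBIC))
g=cv2.cvtColor(im,cv2.COLOR_BGR2GRAY)
m=((im.min(2)>185)*255).astype(np.uint8); m=cv2.morphologyEx(m,cv2.MORPH_CLOSE,np.ones((3,3)))
for k in cv2.findContours(m,cv2.RETR_EXTERNAL,cv2.CHAIN_APPROX_NONE)[0]:
    if cv2.contourArea(k)>250:
        w=ray(c,k.reshape(-1,2),8).astype(np.float32); (x,y),r=cv2.minEnclosingCircle(w); print("lid?",k.reshape(-1,2).mean(0).round(),round(x),round(y),"d",round(2*r),cv2.minAreaRect(w))
for n,uv,z in[("ts",(389,198),66),("tm",(443,200),60),("tl",(274,258),54),("tq",(215,253),60),("press",(331,256),60),("pressdisc",(329,257),16),("jar",(213,198),110)]: print(n,ray(c,[uv],z).round())
E
```

```text
ts [[ 611. -160.]]
tm [[ 606. -311.]]
tl [[447. 155.]]
tq [[460. 315.]]
press [[452.  -0.]]
pressdisc [[453.   5.]]
jar [[603. 314.]]
```

View pics/crop.png

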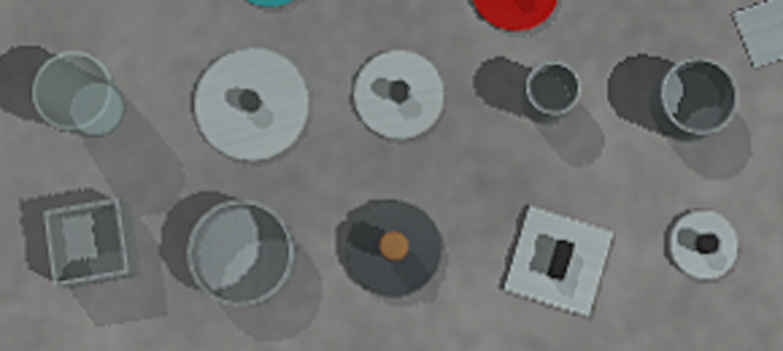

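The crop confirms the choice: white lids large (251,104), medium (398,94), small (703,244) and square (557,261). The tin rims are at (553,88), (699,97), (242,252) and (87,242). The disc with the wooden knob is the press.

Run:
```python
from h import *
from cell import calibration
im=cv2.imread("pics/top0.png"); c=calibration("top")
f=lambda u,v:(185+u/2.7-.3,165+v/2.7-.3)
for n,u,v in[("L",251,104),("M",398,94),("S",703,244),("Q",557,261)]: print(n,ray(c,[f(u,v)],8).round(1), im[int(f(u,v)[1])-8,int(f(u,v)[0])])
for n,u,v in[("knobL",251,100),("knobM",399,91),("knobS",708,243),("hQ",560,259)]: print(n,ray(c,[f(u,v)],32).round(1))
for n,u,v,z in[("ts",553,88,66),("tm",699,97,60),("tl",242,252,54),("tq",87,242,60)]: print(n,ray(c,[f(u,v)],z).round(1))
q=ray(c,[f(*p) for p in[(46,209),(119,200),(130,273),(56,284)]],60);print("tinQ corners",q.round(), [np.linalg.norm(q[i]-q[i-1]).round() for i in range(4)],np.degrees([np.arctan2(*(q[(i+1)%4]-q[i])[::-1]) for i in range(4)]).round(1))
m=((im.min(2)>130)*255).astype(np.uint8); m[:165]=0;m[295:]=0;m[:,:240]=0;m[:,475:]=0
m=cv2.morphologyEx(m,cv2.MORPH_OPEN,np.ones((3,3)))
for k in cv2.findContours(m,cv2.RETR_EXTERNAL,cv2.CHAIN_APPROX_NONE)[0]:
    if cv2.contourArea(k)>250:
        w=ray(c,cv2.convexHull(k).reshape(-1,2),8).astype(np.float32);(x,y),r=cv2.minEnclosingCircle(w); print("lid?",k.reshape(-1,2).mean(0).round(),round(x),round(y),"d",round(2*r),cv2.minAreaRect(w))
```

```text
L [[607.  152.8]] [156 156 147]
M [[617.6  -3.9]] [160 159 150]
S [[ 457.4 -322.7]] [160 160 151]
Q [[ 440.5 -169. ]] [143 144 135]
knobL [[606.9 150.1]]
knobM [[616.3  -4.8]]
knobS [[ 456.9 -321.8]]
hQ [[ 441.2 -168.9]]
ts [[ 612.6 -161.5]]
tm [[ 604.2 -312.3]]
tl [[447.2 153.7]]
tq [[456.4 309.9]]
tinQ corners [[490. 353.]
 [499. 279.]
 [426. 265.]
 [414. 340.]] [np.float64(77.0), np.float64(75.0), np.float64(75.0), np.float64(75.0)] [ -82.8 -169.4   98.7   10.3]
lid? [446. 255.] 458 -325 d 71 ((457.7759094238281, -324.0245666503906), (65.49920654296875, 68.5350570678711), 87.24451446533203)
lid? [392. 261.] 442 -171 d 127 ((441.1619873046875, -170.83335876464844), (91.62821197509766, 92.93421936035156), 72.27281188964844)
lid? [333. 200.] 618 -5 d 95 ((617.9758911132812, -5.025974273681641), (89.37893676757812, 90.81731414794922), 89.932861328125)
lid? [278. 203.] 608 152 d 121 ((608.1329956054688, 153.34898376464844), (118.57133483886719, 117.08012390136719), 89.9945068359375)
lid? [467. 176.] 687 -404 d 76 ((685.6655883789062, -403.9662780761719), (63.258235931396484, 53.164005279541016), 16.7552490234375)
```

>>> apply_moves --increments '[{"tx": 0.279, "ty": -0.447, "tz": 0.02, "rz": -13.45, "claw": 0.06}, {"tx": 0.279, "ty": -0.447, "tz": 0.02, "rz": -13.45, "claw": 0.06}, {"tx": 0.279, "ty": -0.447, "tz": 0.02, "rz": -13.45, "claw": 0.06}, {"tx": 0.279, "ty": -0.447, "tz": 0.02, "rz": -13.45, "claw": 0.06}, {"tx": 0.279, "ty": -0.447, "tz": 0.02, "rz": -13.45, "claw": 0.06}, {"tx": 0.279, "ty": -0.447, "tz": 0.02, "rz": -13.45, "claw": 0.06}, {"tx": 0.279, "ty": -0.447, "tz": 0.02, "rz": -13.45, "claw": 0.06}, {"tx": 0.279, "ty": -0.447, "tz": 0.02, "rz": -13.45, "claw": 0.06}, {"tx": 0.279, "ty": -0.447, "tz": 0.02, "rz": -13.45, "claw": 0.06}, {"tx": 0.279, "ty": -0.447, "tz": 0.02, "rz": -13.45, "claw": 0.06}, {"tx": 0.279, "ty": -0.447, "tz": 0.02, "rz": -13.45, "claw": 0.06}, {"tx": 0.279, "ty": -0.447, "tz": 0.02, "rz": -13.45, "claw": 0.06}]'

```text
$.increments[0]: bad value
```

>>> apply_moves --increments '[{"tx": 0.02, "ty": -0.04, "tz": 0.01, "rx": 0, "ry": 0, "rz": -1.0, "claw": 0.06}]'

```text
clock: 0.2
eef_pos: [265.8, 563.4, 239.0]
tool_rot: [-3.141, -0.005, 2.665]
force: [0.0, -0.4, 0.3]
width: 73.1
```

>>> apply_moves --increments '[{"tx": 0.259, "ty": -0.407, "tz": 0.01, "rx": 0, "ry": 0, "rz": -12.45, "claw": 0.06}, {"tx": 0.259, "ty": -0.407, "tz": 0.01, "rx": 0, "ry": 0, "rz": -12.45, "claw": 0.06}, {"tx": 0.259, "ty": -0.407, "tz": 0.01, "rx": 0, "ry": 0, "rz": -12.45, "claw": 0.06}, {"tx": 0.259, "ty": -0.407, "tz": 0.01, "rx": 0, "ry": 0, "rz": -12.45, "claw": 0.06}, {"tx": 0.259, "ty": -0.407, "tz": 0.01, "rx": 0, "ry": 0, "rz": -12.45, "claw": 0.06}, {"tx": 0.259, "ty": -0.407, "tz": 0.01, "rx": 0, "ry": 0, "rz": -12.45, "claw": 0.06}, {"tx": 0.259, "ty": -0.407, "tz": 0.01, "rx": 0, "ry": 0, "rz": -12.45, "claw": 0.06}, {"tx": 0.259, "ty": -0.407, "tz": 0.01, "rx": 0, "ry": 0, "rz": -12.45, "claw": 0.06}, {"tx": 0.259, "ty": -0.407, "tz": 0.01, "rx": 0, "ry": 0, "rz": -12.45, "claw": 0.06}, {"tx": 0.259, "ty": -0.407, "tz": 0.01, "rx": 0, "ry": 0, "rz": -12.45, "claw": 0.06}, {"tx": 0.259, "ty": -0.407, "tz": 0.01, "rx": 0, "ry": 0, "rz": -12.45, "claw": 0.06}, {"tx": 0.259, "ty": -0.407, "tz": 0.01, "rx": 0, "ry": 0, "rz": -12.45, "claw": 0.06}]'

```text
clock: 1.4
eef_pos: [530.0, 152.0, 250.9]
tool_rot: [-3.141, -0.0, 1.569]
force: [-0.3, -0.3, -0.3]
width: 59.9
```

```bash
cat > w.py <<'E'
import sys,json
from h import *
from cell import *
s=read_state(); c=calibration("wrist"); im=get_image("wrist")[:,:,::-1]
n=sys.argv[1]; cv2.imwrite(f"pics/{n}.png",im); json.dump({k:v.tolist() for k,v in c.items()},open(n+".json","w"))
print(s["clock"],np.round(s["eef_pos"],1),np.round(s["tool_rot"],3),c["origin"].round(),c["attitude"].round(3))
E
python3 w.py w1
```

```text
1.4 [530.  152.  250.9] [-3.141 -0.     1.569] [530. 218. 394.] [-0.261  0.002 -0.003]
```

View pics/w1.png

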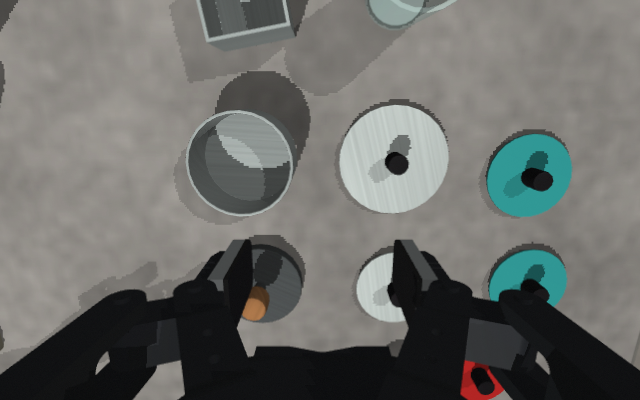

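Wrist view: large tin rim centred about (240,163), about 106 px across. Large lid about (394,158), knob top about (398,163).

```bash
cat > m.py <<'E'
import json
from h import *
def load(n): return cv2.imread(f"pics/{n}.png"),{k:np.array(v) for k,v in json.load(open(n+".json")).items()}
def lid(n,uv,rp):
    "bright lid flange near uv: hull of mask -> plane z=8"
    im,c=load(n); m=((im.min(2)>120)*255).astype(np.uint8); k0=np.zeros_like(m); cv2.circle(k0,uv,rp,255,-1); m&=k0
    m=cv2.morphologyEx(m,cv2.MORPH_OPEN,np.ones((3,3)))
    k=max(cv2.findContours(m,cv2.RETR_EXTERNAL,cv2.CHAIN_APPROX_NONE)[0],key=cv2.contourArea)
    w=ray(c,cv2.convexHull(k).reshape(-1,2),8).astype(np.float32); e=cv2.minEnclosingCircle(w); print("lid",np.round(e[0],1),"d",round(2*e[1],1),cv2.minAreaRect(w))
def rim(n,uv,rp,z,D):
    "outer rim: radial outermost bright-edge points near expected radius, circle fit on plane z"
    im,c=load(n); g=cv2.GaussianBlur(cv2.cvtColor(im,cv2.COLOR_BGR2GRAY),(3,3),0).astype(float); P=[]
    for a in np.radians(np.arange(0,360,5)):
        r=np.arange(rp-10,rp+10,.5); x=uv[0]+r*np.cos(a); y=uv[1]+r*np.sin(a)
        s=cv2.remap(g.astype(np.float32),x.astype(np.float32)[None],y.astype(np.float32)[None],cv2.INTER_LINEAR)[0]
        if s.max()>150: i=s.argmax(); P.append((x[i],y[i]))
    if len(P)<12: print("rim few",len(P)); return
    w=ray(c,P,z)
    for _ in range(4):
        A=np.c_[2*w,np.ones(len(w))]; s=np.linalg.lstsq(A,(w**2).sum(1),rcond=None)[0]; R_=np.sqrt(s[2]+s[0]**2+s[1]**2)
        e=np.abs(np.hypot(*(w-s[:2]).T)-R_); w=w[e<max(2*np.median(e),1)]
    print("rim",s[:2].round(1),"d",round(2*R_,1),"expect~",D-3,"n",len(w))
def pt(n,uv,z): im,c=load(n); print("pt",uv,ray(c,[uv],z).round(1))
E
python3 - <<'E'
from m import *
lid("w1",(394,158),64); pt("w1",(398,163),34); rim("w1",(240,163),53,54,106)
im,c=load("w1"); print(im[163,180:200].mean(1).round(), im[163,285:300].mean(1).round())
E
```

```text
lid [609.  154.5] d 146.4 ((612.56396484375, 155.5701904296875), (131.85809326171875, 145.30828857421875), 19.10260009765625)
pt (398, 163) [[607.6 156.4]]
rim [446.8 158.1] d 102.9 expect~ 103 n 71
[126. 125. 125. 125. 125. 133. 161. 164. 120.  72.  72.  73.  73.  73.
  72.  72.  72.  73.  73.  74.] [ 68.  68.  67.  67.  90. 141. 166. 143.  72.  74.  73.  71.  93. 130.
 128.]
```

```bash
sed -i 's/>120/>145/' m.py
python3 - <<'E'
from m import *
lid("w1",(394,158),64)
im,c=load("w1")
# knob base/top: dark blob
m=((im.max(2)<45)*255).astype(np.uint8); m[:, :370]=0;m[:,425:]=0;m[:140]=0;m[200:]=0
k=max(cv2.findContours(m,cv2.RETR_EXTERNAL,cv2.CHAIN_APPROX_NONE)[0],key=cv2.contourArea);print(cv2.boundingRect(k))
E
```

```text
lid [608.2 154.2] d 121.9 ((608.0458984375, 154.1715087890625), (120.77574157714844, 120.95050048828125), 47.64890670776367)
(385, 152, 23, 22)
```

>>> apply_moves --increments '[{"tx": 0.078, "ty": 0.003, "tz": -0.03, "rx": 0, "ry": 0, "rz": 0, "claw": 0.05}, {"tx": 0.078, "ty": 0.003, "tz": -0.05, "rx": 0, "ry": 0, "rz": 0, "claw": 0.05}, {"tx": 0.078, "ty": 0.003, "tz": -0.1, "rx": 0, "ry": 0, "rz": 0, "claw": 0.05}, {"tx": 0.078, "ty": 0.003, "tz": -0.15, "rx": 0, "ry": 0, "rz": 0, "claw": 0.05}, {"tx": 0.078, "ty": 0.003, "tz": -0.19, "rx": 0, "ry": 0, "rz": 0, "claw": 0.05}, {"tx": 0.078, "ty": 0.003, "tz": -0.215, "rx": 0, "ry": 0, "rz": 0, "claw": 0.05}, {"tx": 0.078, "ty": 0.003, "tz": -0.23, "rx": 0, "ry": 0, "rz": 0, "claw": 0.05}, {"tx": 0.078, "ty": 0.003, "tz": -0.238, "rx": 0, "ry": 0, "rz": 0, "claw": 0.05}, {"tx": 0.078, "ty": 0.003, "tz": -0.238, "rx": 0, "ry": 0, "rz": 0, "claw": 0.05}]'

```text
clock: 2.35
eef_pos: [607.8, 156.5, 13.1]
tool_rot: [-3.141, -0.0, 1.572]
force: [-0.8, 0.2, 0.4]
width: 50.1
```

>>> apply_moves --increments '[{"tx": 0, "ty": 0, "tz": 0, "rx": 0, "ry": 0, "rz": 0, "claw": 0.015}, {"tx": 0, "ty": 0, "tz": 0, "rx": 0, "ry": 0, "rz": 0, "claw": 0.015}, {"tx": 0, "ty": 0, "tz": 0, "rx": 0, "ry": 0, "rz": 0, "claw": 0.015}, {"tx": 0, "ty": 0, "tz": 0, "rx": 0, "ry": 0, "rz": 0, "claw": 0.015}, {"tx": 0, "ty": 0, "tz": 0, "rx": 0, "ry": 0, "rz": 0, "claw": 0.015}, {"tx": 0, "ty": 0, "tz": 0, "rx": 0, "ry": 0, "rz": 0, "claw": 0.015}]'

```text
clock: 2.95
eef_pos: [609.4, 155.9, 15.1]
tool_rot: [3.139, -0.001, 1.571]
force: [-1.0, 1.2, 7.2]
width: 20.0
```

>>> apply_moves --increments '[{"tx": 0, "ty": 0, "tz": 0.02, "rx": 0, "ry": 0, "rz": 0, "claw": 0.015}, {"tx": 0, "ty": 0, "tz": 0.05, "rx": 0, "ry": 0, "rz": 0, "claw": 0.015}, {"tx": 0, "ty": 0, "tz": 0.09, "rx": 0, "ry": 0, "rz": 0, "claw": 0.015}, {"tx": 0, "ty": 0, "tz": 0.13, "rx": 0, "ry": 0, "rz": 0, "claw": 0.015}, {"tx": 0, "ty": 0, "tz": 0.15, "rx": 0, "ry": 0, "rz": 0, "claw": 0.015}, {"tx": 0, "ty": 0, "tz": 0.15, "rx": 0, "ry": 0, "rz": 0, "claw": 0.015}]'

```text
clock: 3.55
eef_pos: [610.6, 155.8, 167.3]
tool_rot: [3.134, -0.002, 1.571]
force: [0.3, -0.2, -1.3]
width: 19.8
```

```bash
python3 w.py w2
```

```text
3.55 [610.6 155.8 167.3] [ 3.134e+00 -2.000e-03  1.571e+00] [609. 222. 311.] [-0.259 -0.007 -0.002]
```

View pics/w2.png

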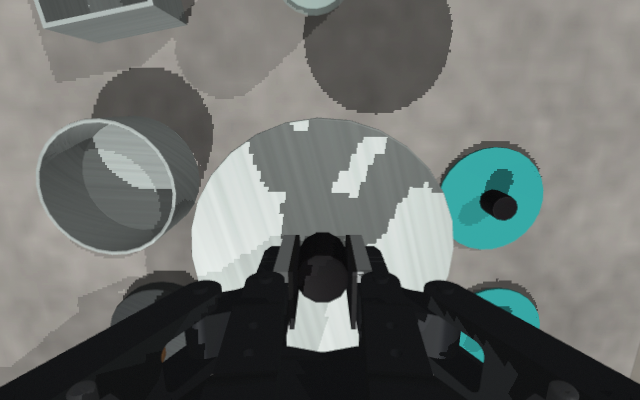

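The lid is held: flange spans x 192–453 px with its far edge at y 117. Large tin rim about (107,187).

Run:
```python
from m import *
for z in (158,160,162): pt("w2",(320,117),z);pt("w2",(192,235),z);pt("w2",(453,235),z)
rim("w2",(107,187),68,54,106)
```

```text
pt (320, 117) [[609.  215.6]]
pt (192, 235) [[549.4 162.2]]
pt (453, 235) [[671.  161.7]]
pt (320, 117) [[609.  215.7]]
pt (192, 235) [[550.1 163. ]]
pt (453, 235) [[670.2 162.5]]
pt (320, 117) [[609.  215.8]]
pt (192, 235) [[550.9 163.8]]
pt (453, 235) [[669.4 163.3]]
rim [446.5 158.2] d 103.0 expect~ 103 n 72
```

>>> apply_moves --increments '[{"tx": -0.04, "ty": 0.001, "tz": 0, "rx": 0, "ry": 0, "rz": 0, "claw": 0.015}, {"tx": -0.085, "ty": 0.002, "tz": 0, "rx": 0, "ry": 0, "rz": 0, "claw": 0.015}, {"tx": -0.13, "ty": 0.003, "tz": 0, "rx": 0, "ry": 0, "rz": 0, "claw": 0.015}, {"tx": -0.155, "ty": 0.0035, "tz": -0.02, "rx": 0, "ry": 0, "rz": 0, "claw": 0.015}, {"tx": -0.1635, "ty": 0.0035, "tz": -0.05, "rx": 0, "ry": 0, "rz": 0, "claw": 0.015}, {"tx": -0.1635, "ty": 0.0035, "tz": -0.075, "rx": 0, "ry": 0, "rz": 0, "claw": 0.015}, {"tx": -0.1635, "ty": 0.0035, "tz": -0.087, "rx": 0, "ry": 0, "rz": 0, "claw": 0.015}, {"tx": -0.1635, "ty": 0.0035, "tz": -0.092, "rx": 0, "ry": 0, "rz": 0, "claw": 0.015}, {"tx": -0.1635, "ty": 0.0035, "tz": -0.092, "rx": 0, "ry": 0, "rz": 0, "claw": 0.015}]'

```text
clock: 4.5
eef_pos: [443.7, 158.5, 70.2]
tool_rot: [-3.139, 0.001, 1.571]
force: [-0.3, -0.2, -0.3]
width: 20.0
```

>>> apply_moves --increments '[{"tx": 0, "ty": 0, "tz": -0.003, "rx": 0, "ry": 0, "rz": 0, "claw": 0.015}, {"tx": 0, "ty": 0, "tz": -0.006, "rx": 0, "ry": 0, "rz": 0, "claw": 0.015}, {"tx": 0, "ty": 0, "tz": -0.008, "rx": 0, "ry": 0, "rz": 0, "claw": 0.015}, {"tx": 0, "ty": 0, "tz": -0.009, "rx": 0, "ry": 0, "rz": 0, "claw": 0.015}]'

```text
clock: 4.9
eef_pos: [445.0, 159.2, 63.9]
tool_rot: [3.141, -0.001, 1.571]
force: [-5.2, -0.6, 28.7]
width: 19.7
```

>>> apply_moves --increments '[{"tx": 0, "ty": 0, "tz": 0.0015, "rx": 0, "ry": 0, "rz": 0, "claw": 0.015}, {"tx": 0, "ty": 0, "tz": 0.0015, "rx": 0, "ry": 0, "rz": 0, "claw": 0.03}, {"tx": 0, "ty": 0, "tz": 0.0025, "rx": 0, "ry": 0, "rz": 0, "claw": 0.05}, {"tx": 0, "ty": 0, "tz": 0.0025, "rx": 0, "ry": 0, "rz": 0, "claw": 0.05}, {"tx": 0, "ty": 0, "tz": 0.03, "rx": 0, "ry": 0, "rz": 0, "claw": 0.05}, {"tx": 0, "ty": 0, "tz": 0.08, "rx": 0, "ry": 0, "rz": 0, "claw": 0.05}, {"tx": 0.02, "ty": -0.04, "tz": 0.13, "rx": 0, "ry": 0, "rz": 0, "claw": 0.05}, {"tx": 0.04, "ty": -0.08, "tz": 0.17, "rx": 0, "ry": 0, "rz": 0, "claw": 0.05}, {"tx": 0.08, "ty": -0.12, "tz": 0.18, "rx": 0, "ry": 0, "rz": 0, "claw": 0.05}, {"tx": 0.12, "ty": -0.15, "tz": 0.18, "rx": 0, "ry": 0, "rz": 0, "claw": 0.05}, {"tx": 0.12, "ty": -0.16, "tz": 0.18, "rx": 0, "ry": 0, "rz": 0, "claw": 0.05}]'

```text
clock: 6.0
eef_pos: [567.5, -3.0, 243.7]
tool_rot: [3.138, 0.0, 1.571]
force: [0.0, 0.0, -1.6]
width: 49.7
```

```bash
python3 w.py w3
```

```text
6.0 [567.5  -3.  243.7] [3.138 0.    1.571] [566.  63. 387.] [-0.261 -0.003 -0.002]
```

View pics/w3.png

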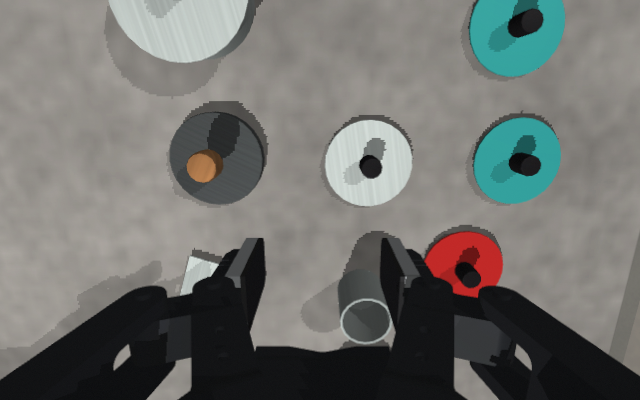

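Wrist view: medium lid (369,163), knob (371,167), press (217,158), small tin rim (366,321). The large lid looks level on its tin at the top left.

Run:
```python
from m import *
lid("w3",(369,163),50);pt("w3",(371,167),34); pt("w3",(177,-8),62)
rim("w3",(366,321),24,66,56)
from cell import read_state; print(read_state()["eef_pos"])
```

```text
lid [617.9  -2.9] d 96.7 ((618.3768920898438, -2.7123184204101562), (93.96089172363281, 95.52945709228516), 89.9250717163086)
pt (371, 167) [[617.3  -1.5]]
pt (177, -8) [[446.3 152.4]]
rim [ 613.1 -160.2] d 53.1 expect~ 53 n 52
[570.30227209  -9.77923562 244.09802291]
```

>>> apply_moves --increments '[{"tx": 0.053, "ty": -0.0015, "tz": -0.03, "rx": 0, "ry": 0, "rz": 0, "claw": 0.05}, {"tx": 0.053, "ty": -0.0015, "tz": -0.05, "rx": 0, "ry": 0, "rz": 0, "claw": 0.05}, {"tx": 0.053, "ty": -0.0015, "tz": -0.09, "rx": 0, "ry": 0, "rz": 0, "claw": 0.05}, {"tx": 0.053, "ty": -0.0015, "tz": -0.135, "rx": 0, "ry": 0, "rz": 0, "claw": 0.05}, {"tx": 0.053, "ty": -0.0015, "tz": -0.175, "rx": 0, "ry": 0, "rz": 0, "claw": 0.05}, {"tx": 0.053, "ty": -0.0015, "tz": -0.205, "rx": 0, "ry": 0, "rz": 0, "claw": 0.05}, {"tx": 0.053, "ty": -0.0015, "tz": -0.221, "rx": 0, "ry": 0, "rz": 0, "claw": 0.05}, {"tx": 0.053, "ty": -0.0015, "tz": -0.228, "rx": 0, "ry": 0, "rz": 0, "claw": 0.05}, {"tx": 0.053, "ty": -0.0015, "tz": -0.229, "rx": 0, "ry": 0, "rz": 0, "claw": 0.05}, {"tx": 0.053, "ty": -0.0015, "tz": -0.229, "rx": 0, "ry": 0, "rz": 0, "claw": 0.05}]'

```text
clock: 7.05
eef_pos: [618.7, -2.6, 14.6]
tool_rot: [3.139, 0.0, 1.571]
force: [0.9, 0.2, 0.7]
width: 49.9
```

>>> apply_moves --increments '[{"tx": 0, "ty": 0, "tz": 0, "rx": 0, "ry": 0, "rz": 0, "claw": 0.015}, {"tx": 0, "ty": 0, "tz": 0, "rx": 0, "ry": 0, "rz": 0, "claw": 0.015}, {"tx": 0, "ty": 0, "tz": 0, "rx": 0, "ry": 0, "rz": 0, "claw": 0.015}, {"tx": 0, "ty": 0, "tz": 0, "rx": 0, "ry": 0, "rz": 0, "claw": 0.015}, {"tx": 0, "ty": 0, "tz": 0, "rx": 0, "ry": 0, "rz": 0, "claw": 0.015}, {"tx": 0, "ty": 0, "tz": 0, "rx": 0, "ry": 0, "rz": 0, "claw": 0.015}]'

```text
clock: 7.65
eef_pos: [618.7, -2.4, 14.9]
tool_rot: [3.139, -0.0, 1.571]
force: [-0.7, 0.0, 6.2]
width: 20.1
```

>>> apply_moves --increments '[{"tx": 0, "ty": 0, "tz": 0.02, "rx": 0, "ry": 0, "rz": 0, "claw": 0.015}, {"tx": 0, "ty": 0, "tz": 0.06, "rx": 0, "ry": 0, "rz": 0, "claw": 0.015}, {"tx": 0, "ty": 0, "tz": 0.11, "rx": 0, "ry": 0, "rz": 0, "claw": 0.015}, {"tx": -0.01, "ty": -0.03, "tz": 0.15, "rx": 0, "ry": 0, "rz": 0, "claw": 0.015}, {"tx": -0.03, "ty": -0.07, "tz": 0.155, "rx": 0, "ry": 0, "rz": 0, "claw": 0.015}, {"tx": -0.05, "ty": -0.115, "tz": 0.155, "rx": 0, "ry": 0, "rz": 0, "claw": 0.015}, {"tx": -0.07, "ty": -0.16, "tz": 0.155, "rx": 0, "ry": 0, "rz": 0, "claw": 0.015}, {"tx": -0.09, "ty": -0.205, "tz": 0.155, "rx": 0, "ry": 0, "rz": 0, "claw": 0.015}, {"tx": -0.105, "ty": -0.25, "tz": 0.155, "rx": 0, "ry": 0, "rz": 0, "claw": 0.015}, {"tx": -0.115, "ty": -0.285, "tz": 0.155, "rx": 0, "ry": 0, "rz": 0, "claw": 0.015}, {"tx": -0.12, "ty": -0.3, "tz": 0.155, "rx": 0, "ry": 0, "rz": 0, "claw": 0.015}, {"tx": -0.12, "ty": -0.3, "tz": 0.155, "rx": 0, "ry": 0, "rz": 0, "claw": 0.015}]'

```text
clock: 8.85
eef_pos: [496.4, -305.2, 168.8]
tool_rot: [3.141, 0.001, 1.566]
force: [-0.6, 0.5, -0.6]
width: 19.9
```

```bash
python3 w.py w4
```

```text
8.85 [ 496.4 -305.2  168.8] [3.141e+00 1.000e-03 1.566e+00] [ 496. -239.  312.] [-0.262  0.    -0.006]
```

View pics/w4.png

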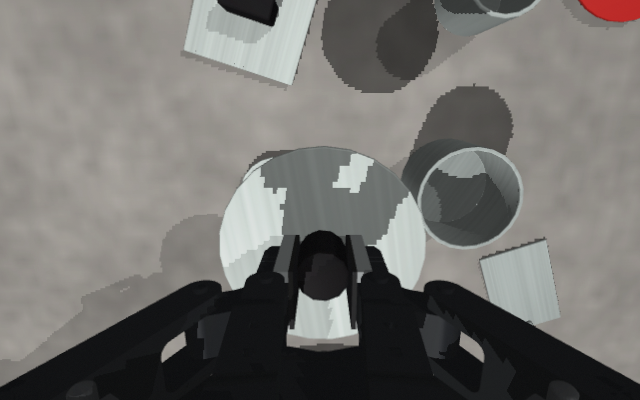

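Held medium lid spans x 219–426 px with its far edge at y 146. Medium tin rim about (471,197).

Run:
```python
from m import *
for z in (158,160,162): pt("w4",(322,146),z);pt("w4",(219.5,240),z);pt("w4",(426,240),z)
rim("w4",(471,197),50,60,80)
```

```text
pt (322, 146) [[ 495.8 -258. ]]
pt (219.5, 240) [[ 447.1 -301.9]]
pt (426, 240) [[ 544.6 -302.5]]
pt (322, 146) [[ 495.8 -257.7]]
pt (219.5, 240) [[ 447.8 -301.1]]
pt (426, 240) [[ 544.  -301.7]]
pt (322, 146) [[ 495.8 -257.5]]
pt (219.5, 240) [[ 448.4 -300.3]]
pt (426, 240) [[ 543.3 -300.8]]
rim [ 606.1 -311.2] d 77.0 expect~ 77 n 58
```

>>> apply_moves --increments '[{"tx": 0.03, "ty": -0.003, "tz": 0, "rx": 0, "ry": 0, "rz": 0, "claw": 0.015}, {"tx": 0.07, "ty": -0.006, "tz": 0, "rx": 0, "ry": 0, "rz": 0, "claw": 0.015}, {"tx": 0.1, "ty": -0.008, "tz": -0.01, "rx": 0, "ry": 0, "rz": 0, "claw": 0.015}, {"tx": 0.1088, "ty": -0.008, "tz": -0.03, "rx": 0, "ry": 0, "rz": 0, "claw": 0.015}, {"tx": 0.1088, "ty": -0.008, "tz": -0.055, "rx": 0, "ry": 0, "rz": 0, "claw": 0.015}, {"tx": 0.1088, "ty": -0.008, "tz": -0.075, "rx": 0, "ry": 0, "rz": 0, "claw": 0.015}, {"tx": 0.1088, "ty": -0.008, "tz": -0.086, "rx": 0, "ry": 0, "rz": 0, "claw": 0.015}, {"tx": 0.1088, "ty": -0.008, "tz": -0.09, "rx": 0, "ry": 0, "rz": 0, "claw": 0.015}, {"tx": 0.1088, "ty": -0.008, "tz": -0.09, "rx": 0, "ry": 0, "rz": 0, "claw": 0.015}]'

```text
clock: 9.8
eef_pos: [607.0, -309.2, 78.3]
tool_rot: [-3.142, -0.001, 1.572]
force: [0.3, -0.2, -0.6]
width: 19.8
```

>>> apply_moves --increments '[{"tx": 0, "ty": 0, "tz": -0.003, "rx": 0, "ry": 0, "rz": 0, "claw": 0.015}, {"tx": 0, "ty": 0, "tz": -0.006, "rx": 0, "ry": 0, "rz": 0, "claw": 0.015}, {"tx": 0, "ty": 0, "tz": -0.008, "rx": 0, "ry": 0, "rz": 0, "claw": 0.015}, {"tx": 0, "ty": 0, "tz": -0.009, "rx": 0, "ry": 0, "rz": 0, "claw": 0.015}, {"tx": 0, "ty": 0, "tz": -0.0095, "rx": 0, "ry": 0, "rz": 0, "claw": 0.015}]'

```text
clock: 10.3
eef_pos: [606.6, -310.6, 69.9]
tool_rot: [3.141, -0.0, 1.571]
force: [-2.5, 1.7, 6.6]
width: 19.7
```

>>> apply_moves --increments '[{"tx": 0, "ty": 0, "tz": 0.0005, "rx": 0, "ry": 0, "rz": 0, "claw": 0.015}, {"tx": 0, "ty": 0, "tz": 0.0005, "rx": 0, "ry": 0, "rz": 0, "claw": 0.03}, {"tx": 0, "ty": 0, "tz": 0.0025, "rx": 0, "ry": 0, "rz": 0, "claw": 0.05}, {"tx": 0, "ty": 0, "tz": 0.0025, "rx": 0, "ry": 0, "rz": 0, "claw": 0.05}, {"tx": 0, "ty": 0, "tz": 0.03, "rx": 0, "ry": 0, "rz": 0, "claw": 0.05}, {"tx": 0, "ty": 0, "tz": 0.07, "rx": 0, "ry": 0, "rz": 0, "claw": 0.05}, {"tx": -0.04, "ty": -0.004, "tz": 0.1, "rx": 0, "ry": 0, "rz": 0, "claw": 0.05}, {"tx": -0.08, "ty": -0.008, "tz": 0.13, "rx": 0, "ry": 0, "rz": 0, "claw": 0.05}, {"tx": -0.12, "ty": -0.011, "tz": 0.155, "rx": 0, "ry": 0, "rz": 0, "claw": 0.05}, {"tx": -0.145, "ty": -0.011, "tz": 0.17, "rx": 0, "ry": 0, "rz": 0, "claw": 0.05}, {"tx": -0.15, "ty": -0.011, "tz": 0.17, "rx": 0, "ry": 0, "rz": 0, "claw": 0.05}]'

```text
clock: 11.4
eef_pos: [454.1, -323.3, 241.5]
tool_rot: [3.139, 0.002, 1.567]
force: [0.6, -1.4, 0.9]
width: 49.7
```

```bash
python3 w.py w5
```

```text
11.4 [ 454.1 -323.3  241.5] [3.139e+00 2.000e-03 1.567e+00] [ 453. -257.  385.] [-0.263 -0.002 -0.006]
```

View pics/w5.png

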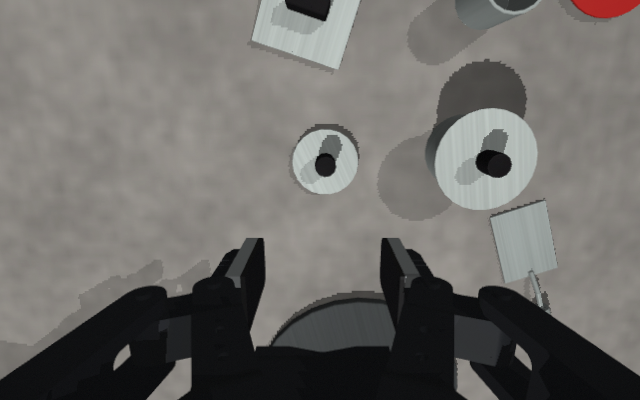

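The medium lid sits flat on its tin at (486,158). Small lid at (325,161).

```bash
sed -i 's/def lid(n,uv,rp)/def lid(n,uv,rp,z=8)/; s/reshape(-1,2),8)/reshape(-1,2),z)/' m.py
python3 - <<'E'
from m import *
lid("w5",(325,161),38);pt("w5",(326,166),34); lid("w5",(486,158),55,63)
E
```

```text
lid [ 456.7 -321.5] d 71.7 ((456.8061828613281, -321.27783203125), (69.07181549072266, 69.78829956054688), 89.64408111572266)
pt (326, 166) [[ 457.6 -320.7]]
lid [ 606.  -311.3] d 95.8 ((605.941650390625, -310.9442443847656), (94.66004180908203, 95.30569458007812), 89.60572814941406)
```

>>> apply_moves --increments '[{"tx": 0.0005, "ty": 0.0005, "tz": -0.04, "rx": 0, "ry": 0, "rz": 0, "claw": 0.05}, {"tx": 0.0005, "ty": 0.0005, "tz": -0.085, "rx": 0, "ry": 0, "rz": 0, "claw": 0.05}, {"tx": 0.0005, "ty": 0.0005, "tz": -0.13, "rx": 0, "ry": 0, "rz": 0, "claw": 0.05}, {"tx": 0.0005, "ty": 0.0005, "tz": -0.17, "rx": 0, "ry": 0, "rz": 0, "claw": 0.05}, {"tx": 0.0005, "ty": 0.0005, "tz": -0.2, "rx": 0, "ry": 0, "rz": 0, "claw": 0.05}, {"tx": 0.0005, "ty": 0.0005, "tz": -0.217, "rx": 0, "ry": 0, "rz": 0, "claw": 0.05}, {"tx": 0.0005, "ty": 0.0005, "tz": -0.2245, "rx": 0, "ry": 0, "rz": 0, "claw": 0.05}, {"tx": 0.0005, "ty": 0.0005, "tz": -0.2255, "rx": 0, "ry": 0, "rz": 0, "claw": 0.05}, {"tx": 0.0005, "ty": 0.0005, "tz": -0.2255, "rx": 0, "ry": 0, "rz": 0, "claw": 0.05}]'

```text
clock: 12.35
eef_pos: [457.8, -321.0, 13.4]
tool_rot: [3.141, 0.0, 1.572]
force: [-0.0, 0.2, 0.1]
width: 50.2
```

>>> apply_moves --increments '[{"tx": 0, "ty": 0, "tz": 0, "rx": 0, "ry": 0, "rz": 0, "claw": 0.015}, {"tx": 0, "ty": 0, "tz": 0, "rx": 0, "ry": 0, "rz": 0, "claw": 0.015}, {"tx": 0, "ty": 0, "tz": 0, "rx": 0, "ry": 0, "rz": 0, "claw": 0.015}, {"tx": 0, "ty": 0, "tz": 0, "rx": 0, "ry": 0, "rz": 0, "claw": 0.015}, {"tx": 0, "ty": 0, "tz": 0, "rx": 0, "ry": 0, "rz": 0, "claw": 0.015}, {"tx": 0, "ty": 0, "tz": 0, "rx": 0, "ry": 0, "rz": 0, "claw": 0.015}]'

```text
clock: 12.95
eef_pos: [457.8, -321.4, 14.6]
tool_rot: [3.14, 0.001, 1.571]
force: [-0.4, 0.4, 6.0]
width: 19.8
```

>>> apply_moves --increments '[{"tx": 0, "ty": 0, "tz": 0.02, "rx": 0, "ry": 0, "rz": 0, "claw": 0.015}, {"tx": 0, "ty": 0, "tz": 0.06, "rx": 0, "ry": 0, "rz": 0, "claw": 0.015}, {"tx": 0, "ty": 0, "tz": 0.11, "rx": 0, "ry": 0, "rz": 0, "claw": 0.015}, {"tx": 0.01, "ty": 0.03, "tz": 0.15, "rx": 0, "ry": 0, "rz": 0, "claw": 0.015}, {"tx": 0.03, "ty": 0.07, "tz": 0.155, "rx": 0, "ry": 0, "rz": 0, "claw": 0.015}, {"tx": 0.05, "ty": 0.11, "tz": 0.155, "rx": 0, "ry": 0, "rz": 0, "claw": 0.015}, {"tx": 0.065, "ty": 0.14, "tz": 0.155, "rx": 0, "ry": 0, "rz": 0, "claw": 0.015}, {"tx": 0.07, "ty": 0.155, "tz": 0.155, "rx": 0, "ry": 0, "rz": 0, "claw": 0.015}, {"tx": 0.07, "ty": 0.158, "tz": 0.155, "rx": 0, "ry": 0, "rz": 0, "claw": 0.015}, {"tx": 0.07, "ty": 0.158, "tz": 0.155, "rx": 0, "ry": 0, "rz": 0, "claw": 0.015}]'

```text
clock: 13.95
eef_pos: [526.1, -164.0, 168.3]
tool_rot: [-3.141, 0.001, 1.57]
force: [0.1, -0.6, -0.8]
width: 19.7
```

```bash
python3 w.py w6
```

```text
13.95 [ 526.1 -164.   168.3] [-3.141e+00  1.000e-03  1.570e+00] [526. -98. 312.] [-0.262  0.001 -0.002]
```

View pics/w6.png

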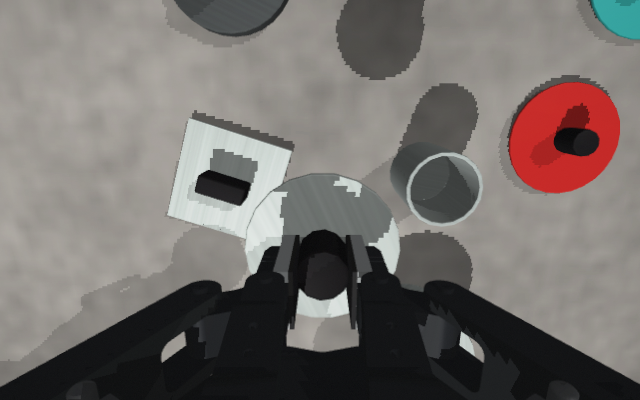

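Held small lid: x 246–400 px, far edge at y 173. Small tin rim (444,188). Square lid about (230,177), handle top about (222,190).

Run:
```python
from m import *
pt("w6",(322,173),160);pt("w6",(246,245),160);pt("w6",(400,245),160)
rim("w6",(444,188),36,66,56)
im,c=load("w6"); q=ray(c,[(189,119),(293,151),(167,217)],8);print(q.round(1),np.degrees(np.arctan2(*(q[1]-q[0])[::-1])),np.linalg.norm(q[1]-q[0]),np.linalg.norm(q[2]-q[0]),((q[1]+q[2])/2).round(1),np.degrees(np.arctan2(*(q[0]-q[2])[::-1])))
pt("w6",(222,190),34)
```

```text
pt (322, 173) [[ 525.3 -128.4]]
pt (246, 245) [[ 489.8 -162.4]]
pt (400, 245) [[ 561.5 -162.6]]
rim [ 613.6 -160.1] d 52.8 expect~ 53 n 72
[[ 412.  -111.8]
 [ 499.8 -139.4]
 [ 382.9 -199.5]] -17.399681722330236 92.05731309968927 92.34195345436777 [ 441.4 -169.4] 71.68134733755855
pt (222, 190) [[ 443.1 -167.6]]
```

>>> apply_moves --increments '[{"tx": 0.03, "ty": 0.001, "tz": 0, "rx": 0, "ry": 0, "rz": 0, "claw": 0.015}, {"tx": 0.065, "ty": 0.002, "tz": 0, "rx": 0, "ry": 0, "rz": 0, "claw": 0.015}, {"tx": 0.083, "ty": 0.003, "tz": -0.01, "rx": 0, "ry": 0, "rz": 0, "claw": 0.015}, {"tx": 0.087, "ty": 0.003, "tz": -0.03, "rx": 0, "ry": 0, "rz": 0, "claw": 0.015}, {"tx": 0.087, "ty": 0.003, "tz": -0.055, "rx": 0, "ry": 0, "rz": 0, "claw": 0.015}, {"tx": 0.087, "ty": 0.003, "tz": -0.074, "rx": 0, "ry": 0, "rz": 0, "claw": 0.015}, {"tx": 0.087, "ty": 0.003, "tz": -0.083, "rx": 0, "ry": 0, "rz": 0, "claw": 0.015}, {"tx": 0.087, "ty": 0.003, "tz": -0.085, "rx": 0, "ry": 0, "rz": 0, "claw": 0.015}, {"tx": 0.087, "ty": 0.003, "tz": -0.085, "rx": 0, "ry": 0, "rz": 0, "claw": 0.015}]'

```text
clock: 14.9
eef_pos: [613.9, -161.3, 83.7]
tool_rot: [3.141, 0.001, 1.569]
force: [0.1, 0.2, -0.1]
width: 20.2
```

>>> apply_moves --increments '[{"tx": 0, "ty": 0, "tz": -0.003, "rx": 0, "ry": 0, "rz": 0, "claw": 0.015}, {"tx": 0, "ty": 0, "tz": -0.006, "rx": 0, "ry": 0, "rz": 0, "claw": 0.015}, {"tx": 0, "ty": 0, "tz": -0.008, "rx": 0, "ry": 0, "rz": 0, "claw": 0.015}, {"tx": 0, "ty": 0, "tz": -0.009, "rx": 0, "ry": 0, "rz": 0, "claw": 0.015}, {"tx": 0, "ty": 0, "tz": -0.009, "rx": 0, "ry": 0, "rz": 0, "claw": 0.015}]'

```text
clock: 15.4
eef_pos: [614.3, -159.9, 75.6]
tool_rot: [3.141, -0.0, 1.571]
force: [-1.7, 1.1, 6.8]
width: 20.1
```

>>> apply_moves --increments '[{"tx": 0, "ty": 0, "tz": 0.0005, "rx": 0, "ry": 0, "rz": 0, "claw": 0.015}, {"tx": 0, "ty": 0, "tz": 0.0005, "rx": 0, "ry": 0, "rz": 0, "claw": 0.03}, {"tx": 0, "ty": 0, "tz": 0.0025, "rx": 0, "ry": 0, "rz": 0, "claw": 0.05}, {"tx": 0, "ty": 0, "tz": 0.0025, "rx": 0, "ry": 0, "rz": 0, "claw": 0.05}, {"tx": 0, "ty": 0, "tz": 0.03, "rx": 0, "ry": 0, "rz": 0, "claw": 0.05}, {"tx": 0, "ty": 0, "tz": 0.08, "rx": 0, "ry": 0, "rz": 1.5, "claw": 0.05}, {"tx": -0.04, "ty": -0.004, "tz": 0.11, "rx": 0, "ry": 0, "rz": 3, "claw": 0.05}, {"tx": -0.08, "ty": -0.008, "tz": 0.13, "rx": 0, "ry": 0, "rz": 4.5, "claw": 0.05}, {"tx": -0.12, "ty": -0.009, "tz": 0.155, "rx": 0, "ry": 0, "rz": 6, "claw": 0.05}, {"tx": -0.155, "ty": -0.009, "tz": 0.17, "rx": 0, "ry": 0, "rz": 7.5, "claw": 0.05}, {"tx": -0.172, "ty": -0.009, "tz": 0.17, "rx": 0, "ry": 0, "rz": 9, "claw": 0.05}, {"tx": -0.173, "ty": -0.009, "tz": 0.17, "rx": 0, "ry": 0, "rz": 10, "claw": 0.05}]'

```text
clock: 16.6
eef_pos: [438.3, -169.3, 245.2]
tool_rot: [-3.141, -0.0, 2.446]
force: [0.1, -0.2, 0.6]
width: 50.2
```

>>> apply_moves --increments '[{"tx": 0, "ty": 0, "tz": 0, "rx": 0, "ry": 0, "rz": 1.5, "claw": 0.05}, {"tx": 0, "ty": 0, "tz": 0, "rx": 0, "ry": 0, "rz": 3, "claw": 0.05}, {"tx": 0, "ty": 0, "tz": 0, "rx": 0, "ry": 0, "rz": 4.5, "claw": 0.05}, {"tx": 0, "ty": 0, "tz": 0, "rx": 0, "ry": 0, "rz": 4.5, "claw": 0.05}, {"tx": 0, "ty": 0, "tz": 0, "rx": 0, "ry": 0, "rz": 4.5, "claw": 0.05}]'

```text
clock: 17.1
eef_pos: [440.9, -169.1, 244.3]
tool_rot: [3.142, 0.0, 2.833]
force: [0.2, -0.6, -0.9]
width: 49.9
```

```bash
python3 w.py w7
```

```text
17.1 [ 440.9 -169.1  244.3] [3.142 0.    2.833] [ 378. -149.  388.] [-0.26  0.    1.26]
```

View pics/w7.png

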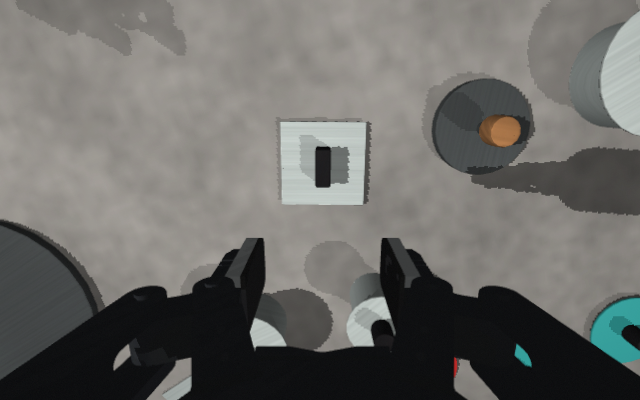

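The square lid is at (322,163), its handle upright in the image and centred between the jaws. Going down on it.

>>> apply_moves --increments '[{"tx": 0.0005, "ty": 0, "tz": -0.04, "rx": 0, "ry": 0, "rz": 0, "claw": 0.05}, {"tx": 0.0005, "ty": 0, "tz": -0.085, "rx": 0, "ry": 0, "rz": 0, "claw": 0.05}, {"tx": 0.0005, "ty": 0, "tz": -0.13, "rx": 0, "ry": 0, "rz": 0, "claw": 0.05}, {"tx": 0.0005, "ty": 0, "tz": -0.17, "rx": 0, "ry": 0, "rz": 0, "claw": 0.05}, {"tx": 0.0005, "ty": 0, "tz": -0.203, "rx": 0, "ry": 0, "rz": 0, "claw": 0.05}, {"tx": 0.0005, "ty": 0, "tz": -0.222, "rx": 0, "ry": 0, "rz": 0, "claw": 0.05}, {"tx": 0.0005, "ty": 0, "tz": -0.23, "rx": 0, "ry": 0, "rz": 0, "claw": 0.05}, {"tx": 0.0005, "ty": 0, "tz": -0.231, "rx": 0, "ry": 0, "rz": 0, "claw": 0.05}, {"tx": 0.0005, "ty": 0, "tz": -0.231, "rx": 0, "ry": 0, "rz": 0, "claw": 0.05}]'

```text
clock: 18.05
eef_pos: [443.0, -169.5, 13.7]
tool_rot: [-3.141, 0.003, 2.835]
force: [-0.6, 0.1, -0.4]
width: 50.1
```

>>> apply_moves --increments '[{"tx": 0, "ty": 0, "tz": 0, "rx": 0, "ry": 0, "rz": 0, "claw": 0.01}, {"tx": 0, "ty": 0, "tz": 0, "rx": 0, "ry": 0, "rz": 0, "claw": 0.01}, {"tx": 0, "ty": 0, "tz": 0, "rx": 0, "ry": 0, "rz": 0, "claw": 0.01}, {"tx": 0, "ty": 0, "tz": 0, "rx": 0, "ry": 0, "rz": 0, "claw": 0.01}, {"tx": 0, "ty": 0, "tz": 0, "rx": 0, "ry": 0, "rz": 0, "claw": 0.01}, {"tx": 0, "ty": 0, "tz": 0, "rx": 0, "ry": 0, "rz": 0, "claw": 0.01}]'

```text
clock: 18.65
eef_pos: [442.2, -169.4, 14.1]
tool_rot: [-3.141, 0.002, 2.836]
force: [-0.7, 0.4, 6.1]
width: 14.8
```

>>> apply_moves --increments '[{"tx": 0, "ty": 0, "tz": 0.02, "rx": 0, "ry": 0, "rz": 0, "claw": 0.01}, {"tx": 0, "ty": 0, "tz": 0.06, "rx": 0, "ry": 0, "rz": 0, "claw": 0.01}, {"tx": 0, "ty": 0, "tz": 0.11, "rx": 0, "ry": 0, "rz": 0, "claw": 0.01}, {"tx": 0, "ty": 0.03, "tz": 0.15, "rx": 0, "ry": 0, "rz": 0.5, "claw": 0.01}, {"tx": 0.003, "ty": 0.075, "tz": 0.155, "rx": 0, "ry": 0, "rz": 1.5, "claw": 0.01}, {"tx": 0.005, "ty": 0.12, "tz": 0.155, "rx": 0, "ry": 0, "rz": 2.5, "claw": 0.01}, {"tx": 0.008, "ty": 0.165, "tz": 0.155, "rx": 0, "ry": 0, "rz": 3.5, "claw": 0.01}, {"tx": 0.01, "ty": 0.21, "tz": 0.155, "rx": 0, "ry": 0, "rz": 4.5, "claw": 0.01}, {"tx": 0.013, "ty": 0.255, "tz": 0.155, "rx": 0, "ry": 0, "rz": 5.35, "claw": 0.01}, {"tx": 0.015, "ty": 0.3, "tz": 0.155, "rx": 0, "ry": 0, "rz": 5.35, "claw": 0.01}, {"tx": 0.0155, "ty": 0.34, "tz": 0.155, "rx": 0, "ry": 0, "rz": 5.35, "claw": 0.01}, {"tx": 0.0155, "ty": 0.369, "tz": 0.155, "rx": 0, "ry": 0, "rz": 5.35, "claw": 0.01}]'

```text
clock: 19.85
eef_pos: [456.3, 203.9, 168.6]
tool_rot: [3.139, 0.0, -2.977]
force: [-0.0, -0.7, -0.1]
width: 14.6
```

>>> apply_moves --increments '[{"tx": 0, "ty": 0, "tz": 0, "rx": 0, "ry": 0, "rz": 0, "claw": 0.01}, {"tx": 0, "ty": 0, "tz": 0, "rx": 0, "ry": 0, "rz": 0, "claw": 0.01}, {"tx": 0, "ty": 0, "tz": 0, "rx": 0, "ry": 0, "rz": 0, "claw": 0.01}]'

```text
clock: 20.15
eef_pos: [456.7, 198.7, 168.2]
tool_rot: [-3.141, -0.001, -2.981]
force: [0.7, 0.4, -1.0]
width: 14.6
```

```bash
python3 w.py w8
```

```text
20.15 [456.7 198.7 168.2] [-3.141e+00 -1.000e-03 -2.981e+00] [392. 189. 312.] [-2.590e-01  1.000e-03  1.729e+00]
```

View pics/w8.png

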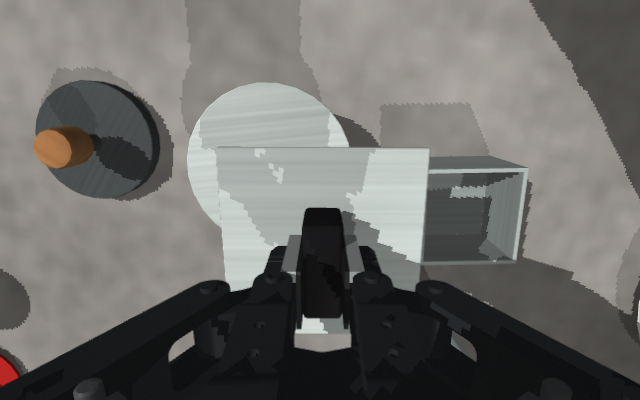

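Run:
```python
import cv2
im=cv2.imread("pics/w8.png"); cv2.imwrite("pics/c8.png",cv2.resize(im[140:280,410:540],None,fx=4,fy=4,interpolation=cv2.INTER_CUBIC))
```

```text
(no output)
```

View pics/c8.png

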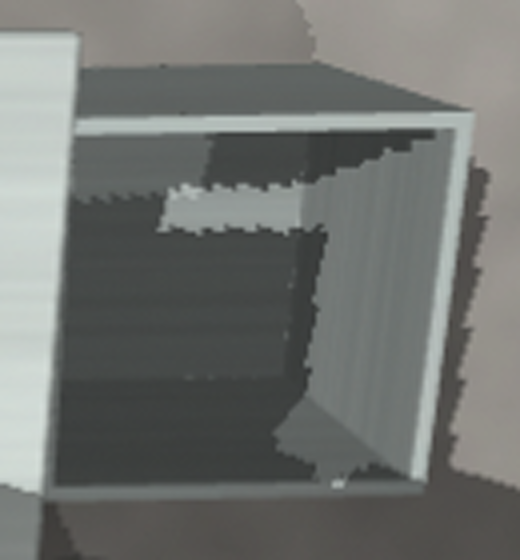

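Crop (4x): outer rim corners are at crop (474,110) and (424,492), the near edge passes (78,121), and the far edge passes (45,500).

Run:
```python
from m import *
im,c=load("w8")
a=lambda p,q:np.degrees(np.arctan2(*(p-q)[::-1])).round(1)
TR,BR,T2,B2=ray(c,[(528.1,167.1),(515.6,262.5),(429.1,169.9),(420.9,264.6)],60)
print("tin",TR,BR,np.linalg.norm(TR-BR),"angles",a(BR,TR),a(TR,T2),a(BR,B2))
m=(TR+BR)/2; th=np.radians(a(BR,TR)); n=np.array([np.sin(th),-np.cos(th)]); print("tin centre",m+38*n,m-38*n)
for z in(159,161):
    L1,L2,L3=ray(c,[(217,148),(429.2,148),(420.9,262)],z); print("lid",z,np.linalg.norm(L1-L2),"ang",a(L2,L1),a(L3,L2)); e=(L1+L2)/2; u=(L2-L1)/np.linalg.norm(L2-L1); v=np.array([-u[1],u[0]]); print(e+46*v,e-46*v)
```

```text
tin [412.99727204 344.8521758 ] [487.7625904  358.46589383] 75.99464552579124 angles 10.3 100.8 100.3
tin centre [457.1744154  314.27140337] [443.58544705 389.04666625]
lid 159 92.41686833941664 ang 99.1 9.4
[365.38996712 185.35519552] [456.23484017 199.88822823]
lid 161 91.20557754021824 ang 99.1 9.4
[365.14319902 185.31223063] [455.98807207 199.84526334]
```

>>> apply_moves --increments '[{"tx": 0, "ty": 0.03, "tz": 0, "rx": 0, "ry": 0, "rz": 0.24, "claw": 0.01}, {"tx": 0, "ty": 0.07, "tz": 0, "rx": 0, "ry": 0, "rz": 0.24, "claw": 0.01}, {"tx": 0.0005, "ty": 0.1, "tz": 0, "rx": 0, "ry": 0, "rz": 0.24, "claw": 0.01}, {"tx": 0.0005, "ty": 0.1135, "tz": -0.02, "rx": 0, "ry": 0, "rz": 0.24, "claw": 0.01}, {"tx": 0.0005, "ty": 0.1135, "tz": -0.05, "rx": 0, "ry": 0, "rz": 0.24, "claw": 0.01}, {"tx": 0.0005, "ty": 0.1135, "tz": -0.075, "rx": 0, "ry": 0, "rz": 0.24, "claw": 0.01}, {"tx": 0.0005, "ty": 0.1135, "tz": -0.088, "rx": 0, "ry": 0, "rz": 0.24, "claw": 0.01}, {"tx": 0.0005, "ty": 0.1135, "tz": -0.091, "rx": 0, "ry": 0, "rz": 0.24, "claw": 0.01}, {"tx": 0.0005, "ty": 0.1135, "tz": -0.091, "rx": 0, "ry": 0, "rz": 0.24, "claw": 0.01}, {"tx": 0.0005, "ty": 0.1135, "tz": -0.091, "rx": 0, "ry": 0, "rz": 0.24, "claw": 0.01}]'

```text
clock: 21.2
eef_pos: [458.3, 313.8, 78.5]
tool_rot: [3.141, 0.002, -2.96]
force: [0.2, 0.0, -1.1]
width: 14.4
```

>>> apply_moves --increments '[{"tx": 0, "ty": 0, "tz": -0.003, "rx": 0, "ry": 0, "rz": 0, "claw": 0.01}, {"tx": 0, "ty": 0, "tz": -0.006, "rx": 0, "ry": 0, "rz": 0, "claw": 0.01}, {"tx": 0, "ty": 0, "tz": -0.008, "rx": 0, "ry": 0, "rz": 0, "claw": 0.01}, {"tx": 0, "ty": 0, "tz": -0.009, "rx": 0, "ry": 0, "rz": 0, "claw": 0.01}, {"tx": 0, "ty": 0, "tz": -0.0095, "rx": 0, "ry": 0, "rz": 0, "claw": 0.01}]'

```text
clock: 21.7
eef_pos: [457.6, 313.5, 69.1]
tool_rot: [-3.141, 0.001, -2.959]
force: [-2.4, -3.5, 16.1]
width: 14.6
```

>>> apply_moves --increments '[{"tx": 0, "ty": 0, "tz": 0.001, "rx": 0, "ry": 0, "rz": 0, "claw": 0.01}, {"tx": 0, "ty": 0, "tz": 0.001, "rx": 0, "ry": 0, "rz": 0, "claw": 0.03}, {"tx": 0, "ty": 0, "tz": 0.0025, "rx": 0, "ry": 0, "rz": 0, "claw": 0.05}, {"tx": 0, "ty": 0, "tz": 0.0025, "rx": 0, "ry": 0, "rz": 0, "claw": 0.05}, {"tx": 0, "ty": 0, "tz": 0.03, "rx": 0, "ry": 0, "rz": 0, "claw": 0.05}, {"tx": 0, "ty": 0, "tz": 0.07, "rx": 0, "ry": 0, "rz": 0, "claw": 0.05}, {"tx": 0, "ty": -0.02, "tz": 0.12, "rx": 0, "ry": 0, "rz": 0, "claw": 0.05}, {"tx": 0, "ty": -0.06, "tz": 0.15, "rx": 0, "ry": 0, "rz": 0, "claw": 0.05}, {"tx": 0, "ty": -0.08, "tz": 0.18, "rx": 0, "ry": 0, "rz": 0, "claw": 0.05}, {"tx": 0, "ty": -0.08, "tz": 0.2, "rx": 0, "ry": 0, "rz": 0, "claw": 0.05}, {"tx": 0, "ty": -0.08, "tz": 0.2, "rx": 0, "ry": 0, "rz": 0, "claw": 0.05}, {"tx": 0, "ty": -0.08, "tz": 0.2, "rx": 0, "ry": 0, "rz": 0, "claw": 0.05}]'

```text
clock: 22.9
eef_pos: [457.4, 233.6, 267.7]
tool_rot: [3.141, 0.0, -2.959]
force: [0.1, 0.2, -0.4]
width: 50.1
```

```bash
python3 w.py w9; python3 -c "
from cell import *;import cv2
cv2.imwrite('pics/top1.png',get_image('top')[:,:,::-1])"
```

```text
22.9 [457.4 233.6 267.7] [ 3.141  0.    -2.959] [393. 223. 411.] [-0.261 -0.     1.752]
```

View pics/w9.png

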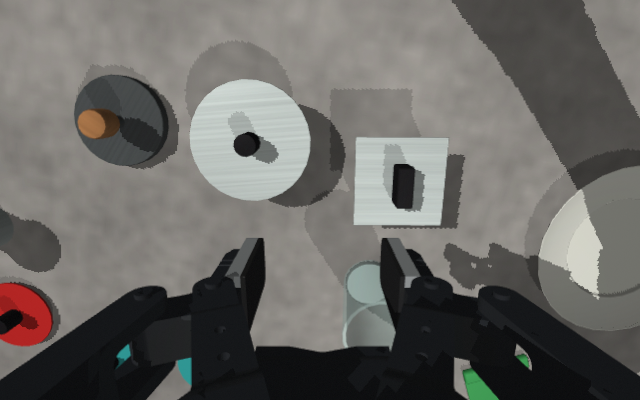

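View pics/top1.png

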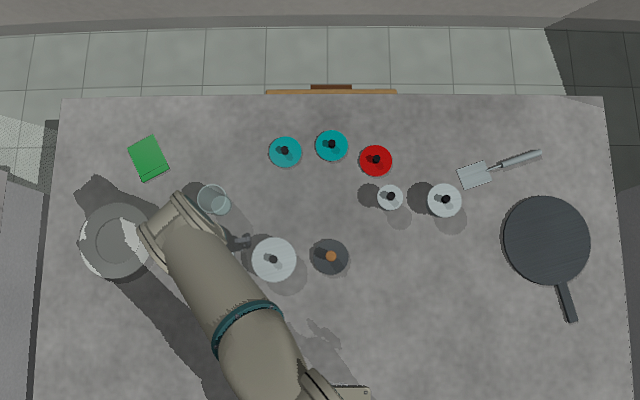

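Wrist: large lid (250,140) and square lid (401,181) lie on their tins. Top: small (390,197) and medium (445,200) are covered, and press and jar are unmoved. Now the numbers.

Run:
```python
from m import *
from cell import calibration
lid("w9",(250,140),66,57); lid("w9",(401,181),75,63)
im=cv2.imread("pics/top1.png");c=calibration("top")
m=((im.min(2)>130)*255).astype(np.uint8); m[:165]=0;m[295:]=0;m[:,:375]=0;m[:,460:]=0
for k in cv2.findContours(cv2.morphologyEx(m,cv2.MORPH_OPEN,np.ones((3,3))),cv2.RETR_EXTERNAL,cv2.CHAIN_APPROX_NONE)[0]:
    if cv2.contourArea(k)>250:
        for z in(63,69): print(z,cv2.minEnclosingCircle(ray(c,cv2.convexHull(k).reshape(-1,2),z).astype(np.float32)))
```

```text
lid [444.2 157.6] d 121.9 ((444.3187561035156, 157.3980712890625), (120.96482849121094, 120.55608367919922), 10.237942695617676)
lid [456.  313.8] d 127.7 ((456.1341552734375, 314.04473876953125), (90.76558685302734, 92.53382873535156), 10.124382972717285)
63 ((427.81982421875, -220.76283264160156), 41.82326126098633)
69 ((427.5526123046875, -219.66354370117188), 41.61868667602539)
63 ((615.66845703125, -163.11683654785156), 37.120609283447266)
69 ((614.4824829101562, -162.299560546875), 36.93893814086914)
63 ((606.3375244140625, -314.4130859375), 48.258052825927734)
69 ((605.197021484375, -312.85565185546875), 48.022010803222656)
```

```bash
python3 -c "
from cell import *
print(finish_job(), read_state()['clock'])"
```

```text
the job is handed in; nothing more can be done
the job is handed in; nothing more can be done
```

All four lids are on their own tins, and the job was handed in at about 23 s of robot time. I picked each lid up by its knob or handle, lowered it until it touched the rim, then released it. `finish_job` gives no verdict, so the checks below are my own.

| Lid | Offset from tin | Checked with |
|---|---|---|
| large | about 2.5 mm | wrist camera, after release |
| medium | under 1 mm | wrist camera, after release |
| small | about 2 mm | top camera only, after release |
| square | about 1–2 mm, sides within about 0.3° of the tin's | wrist camera, after release |

- **Seating:** the tool stopped at the expected seated height for all four, to within about 0.2 mm. For the large, medium and square lids, the sizes seen in the wrist pictures fit seated height. I did not measure tilt, but they look flat.
- **Tins:** I did not measure them again once covered. The offsets compare each lid with its tin's position before placing, so they also limit how far a tin could have shifted with its lid.
- **Press and jar:** they look unmoved in the last top picture. I judged this by eye.
- **Disagreements:** the top and wrist cameras differed by 1–4 mm in y, so I placed by the wrist camera. The large lid met its rim with about 29 N, more than the 7–16 N of the others.

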